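# Prove the drive dock's catch, then eject the cartridge

### The job

Check the catch of the drive dock: grip the cartridge by its tab and pull it straight out along its slant with rising force to about 12 N, never above 16 N, keep that pull for about a second to prove the catch holds, then ease off and let go. Then press the dock's release pedal down to its stop so that the cartridge pops up, draw the cartridge out and set it gently, standing upright on its foot, in the open grey tray. Do not knock the other things on the bench.

Things in the scene. Friction and masses are not known exactly. Their poses are not given: they have to be found in the camera images.
- dock: drive dock, fixed to the bench: dark steel plinth 170 x 230 x 12 high carrying a white leaning bay and, beside it on the +y side, the release pedal. Origin on the bench under the plinth; x away from its front, z up. The mouth of the bay is at (-20, 0, 107) in this frame; behind it a white block 30 x 70, 102 high, stands at x = 85, y = 0.
- bay: the leaning open-mouthed white sheath that holds the cartridge. Origin at the centre of its mouth; its z axis points out of the mouth, leaning 30 degrees from vertical towards the dock's front (-x of the dock); its y is the dock's y; its x points up and to the rear. Outside 51 (x) x 71 (y), inside 39 x 59, walls level with the mouth.
- cartridge: black drive cartridge, 150 g (it varies by a fifth): block 36 (x) x 56 (y) x 70 high with a grey pull tab on top, 16 (x) x 30 (y) x 42 high, so 112 high in all. Origin at the centre of its foot, z up through the tab. Home in the bay (1.5 play each side) it is at z = -70, axes along the bay's; freed, it is lifted 16 by a plunger and stays up.
- cartridge_tab (a point): point on the cartridge's centre line 98 above its foot: 14 below the top of the tab, a good place for the grasp (closing along the cartridge's x, the tab is 16 thick)
- tongue_a (a point): tip of the catch's +y steel tongue, mid underside, at rest at (0, 22, 0) in bay. The tongue (20 along the bay's x, 8 thick) runs from here to y = 58 just above the mouth, lapping 6 over the cartridge's +y shoulder; the block under it spans y = 37 to 57, x = -17 to 17, z = -30 to -2 in the bay's frame.
- tongue_b (a point): the same on the -y side: the mirror image, at rest at (0, -22, 0) in bay
- catch_a (a joint): how far the sprung +y tongue of the catch has been drawn up along the bay's z, in m: 0 at rest, stop at 0.012. The home cartridge draws both tongues up with it, about 0.5 mm per newton of pull (8 N: 4 mm, 12 N: 6 mm, 16 N: 8 mm; friction and a crooked cartridge may change this by 1 mm).
- catch_b (a joint): the same for the -y tongue. Count the pull from the untouched tool: closing fingers may first push the home cartridge down by 1 to 3 mm against its plunger, so that it takes that much lift before the tongues begin to rise.
- pedal (a joint): release pedal angle in rad: 0 up at rest, 0.3 down at its stop; sprung, 1 to 8 N at the pad on the way to the stop. It draws both tongues back by 12 mm at the stop (clear of the cartridge above about 0.2). Let go, it comes back up, but only to about 0.15 while a popped-up cartridge blocks the tongues; fully once the cartridge is out.
- pedal_pad (a point): middle of the top face of the pedal's black rubber pad (40 along x, 50 along y), moves with the pedal; about 67 above the bench at rest, sinks by about 26 to the stop
- pedal_hinge (a point): hinge line of the pedal, along the dock's y, 50 above the bench, 88 behind the pad in the dock's x
- tray: open grey tray fixed to the bench, 170 (x) x 150 (y) outside, walls 4 thick and 18 high, floor 4 thick. Origin under its centre, z up.
- heatsink: bystander: finned aluminium heat sink, 60 x 60 x 38 high
- fan: bystander: square black case fan lying flat, 80 x 80 x 27 high
- hdd: bystander: 3.5 inch hard disk lying flat, 147 x 102 x 27 high
- driver: bystander: screwdriver lying along its x, 190 long
- mug: bystander: white mug, 80 across, 85 high
- flux: bystander: small white bottle, 48 across, 90 high
- screwbox: bystander: clear open screw box, 90 x 70 x 25 high
Things that resemble listed ones, but are neither listed nor needed, are in the scene too. Leave any red look-alike of the tray alone.

How it is judged:
By the outcome, as a careful person would: the job done as asked, in the order asked, and still so for the second after the job is handed in, with the robot touching nothing.
It also fails if it takes over 72 s, if anything falls off the work surface, if the arm or the gripper's body presses on something with over 40 N, if the wrist force passes 120 N, or if a joint passes its speed limit or range.

### The arm

A 6-joint arm with a two-finger parallel gripper is mounted at the origin on the work surface. World frame = base frame: x ahead of the robot, y to its left, z up, the work surface at z = 0. Lengths are in m, angles in rad, forces in N, time in s.
With the tool pointing down it reaches from about 0.3 to 0.775 m from the base axis. Payload 14.6 kg.
Tool frame: the origin (TCP) lies on the centre line of the jaws, within the pads' length; the fingertips stand 25 mm ahead of it and the grasp point (between the pads) lies 6 mm ahead of it (ctrl.tip_reach is the distance from the TCP to the fingertips, in m); z points along the fingers, y is the line along which they close (so a half turn about z gives the same grasp; the last joint's range is limited). The gripper opens to 94 mm and grips with 3 to 60 N. Pads are 16 mm wide; open, the fingers measure 119 mm over their backs; the gripper's body (75 mm by 177 mm) begins 78 mm behind the grasp point.
Start: joints at [-1.254, 0.3, 1.521, -0, 1.321, -0.067], TCP at [0.206, -0.51, 0.23] pointing down, gripper open.
Joint ranges: [-3.03, 3.03], [-0.79, 2.21], [0.23, 2.52], [-1.04, 4.18], [0, 3.07], [-2.55, 2.55]. Speed limits (rad/s): [2.22, 2.22, 2.57, 3.14, 3.14, 3.14].

### API

Orientations are given as [roll, pitch, yaw] about the fixed x, y, z axes, in that order (R = Rz(yaw) Ry(pitch) Rx(roll)).
In Python, from station import ctrl gives the robot as it stands. The module is installed in compiled form; this text tells all that it offers.
- The arm moves only by the tool apply_moves, never from a script. Its argument "deltas" is a list of rows, each a list of 7 numbers: the closure in counts, from 0 (fully open) to 255 (shut), then the shift along the world's x, y, z in cm, then the turn, a rotation vector about the world's x, y, z in rad. In form: [[jaw, tx, ty, tz, ax, ay, az], ...]. A call has 1 to 10 rows; each row shifts and turns the commanded pose from where the row before left it; what a row does not reach is not made up. A row lasts 1/10 s, in which the tool goes at most 50 mm and 8.59 degrees, less where a joint would pass 70% of its speed; a pose out of reach is approached as far as the arm can. A call with a gripper value outside its range is refused whole. The fingers move at their own pace and stop on an object; "grip_force" is the grip in N (left out, the last holds). Time passes only in rows, so rows that do not move let the fingers close. It gives the time, the measured TCP pose, the force, the opening and the grip force at its end, in the units of the state.
- ctrl.get_obs(): the state, without advancing time (a new reading comes with each control period).
- ctrl.camera(name): name is "scene" or "top" or "wrist"; returns a dict with "img" (400x640x3 uint8, red, green, blue), "K" (3x3 intrinsics, pixels), "k1" (the pictures are not rectified: a ray, as slopes to the right and down, at radius r is drawn at 1 + k1 r^2 times it, then the intrinsics apply), "pose" (4x4, takes a point from camera to world coordinates); the wrist camera has in their place "hand_eye" (4x4, takes a point from camera to tool coordinates, whose origin is the TCP and whose axes are the flange's). Camera axes: x right, y up, looking along -z (the intrinsics and any distortion apply to the point x, -y, -z); pixel columns grow to the right and rows downward; lengths in m; the calibration is good to about 2 mm. A picture is of the moment at which its call begins: read the wrist's pose just before it. There is no depth.
- ctrl.hand_in(): hands the job in; it is judged then, once.
The state is a dict: "time_s": time; "qpos": joint angles; "joint_vel": joint speeds; "tau": joint torques, N m; "ee_pos": TCP position; "eef_rot": TCP orientation; "force": force on the tool from outside, world axes, zero at the start; "moment": the same for the moment, N m; "grip_width": finger opening in m; "grip_force": force on a finger pad.
Only numpy, scipy, OpenCV 4.12 (cv2) and the standard library are available. Lean on these libraries where they do the work, as an engineer would, in place of code of your own. Each camera call takes 0.05 s, during which the arm holds its last target. There are 200 camera calls.

## Working session

There is one attempt and no reset: what is moved stays moved. The work goes in short steps, Python scripts to look and compute and a tool call to move; the robot and the scene stay as the last step left them, time stands still between calls to the robot, and variables do not carry over. Pictures are saved under pics/ and viewed, at most 12 in all, crops included, and the job is handed in when it is done.

Besides the shell and the picture viewer there is one more tool, called as name([rows], argument=value, ...), one row to a line, values as JSON. apply_moves: Moves the arm, as the interface text tells. Its arguments: {"type":"object","properties":{"deltas":{"type":"array"},"grip_force":{"type":"number"}},"required":["deltas"]}

```bash
mkdir -p pics; python3 - <<'E'
from station import ctrl
import cv2,numpy as np,pickle
o=ctrl.get_obs();print(o['ee_pos'],o['eef_rot'],o['force'],o['grip_width'],ctrl.tip_reach)
for n in("scene","top"):
    c=ctrl.camera(n);pickle.dump(c,open(n+'.pkl','wb'));print(n,c['K'].tolist(),c['k1'],np.round(c['pose'],3).tolist())
    cv2.imwrite(f'pics/{n}.png',c['img'][...,::-1])
c=ctrl.camera('wrist');print(c['K'].tolist(),c['k1'],np.round(c['hand_eye'],3).tolist())
E
```

```text
[ 0.20585203 -0.50978575  0.22989586] [-3.14046935e+00 -4.57185021e-05  3.83754789e-01] [ 0.07015369 -0.45253567 -0.20616188] 0.09364754939300104 0.025
scene [[377.59912038633894, 0.0, 321.0621773506668], [0.0, 377.59912038633894, 198.80274347234973], [0.0, 0.0, 1.0]] 0.016016009127636503 [[-0.506, -0.684, 0.525, 1.006], [0.862, -0.397, 0.315, 0.29], [-0.007, 0.612, 0.791, 0.84], [0.0, 0.0, 0.0, 1.0]]
top [[485.54051657928034, 0.0, 311.36027286146856], [0.0, 485.54051657928034, 199.91871469552254], [0.0, 0.0, 1.0]] -0.11053567792348816 [[0.02, 0.997, -0.071, 0.443], [-1.0, 0.019, -0.021, -0.011], [-0.019, 0.072, 0.997, 1.389], [0.0, 0.0, 0.0, 1.0]]
[[332.97171419172446, 0.0, 322.25398342674265], [0.0, 332.97171419172446, 200.18155243545547], [0.0, 0.0, 1.0]] -0.003732435440972722 [[-0.0, 0.969, 0.249, 0.072], [1.0, 0.0, -0.0, -0.0], [-0.0, 0.249, -0.969, -0.154], [0.0, 0.0, 0.0, 1.0]]
```

View pics/scene.png

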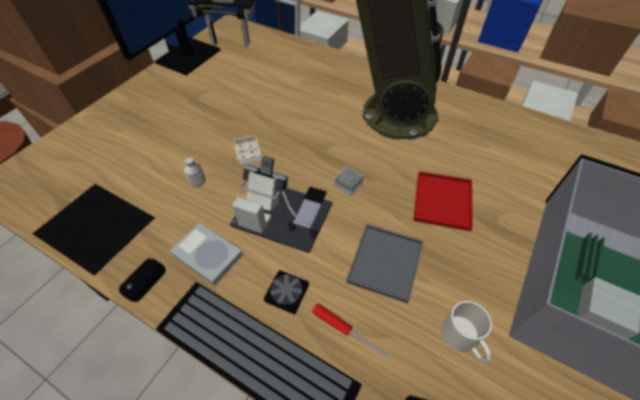

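View pics/top.png

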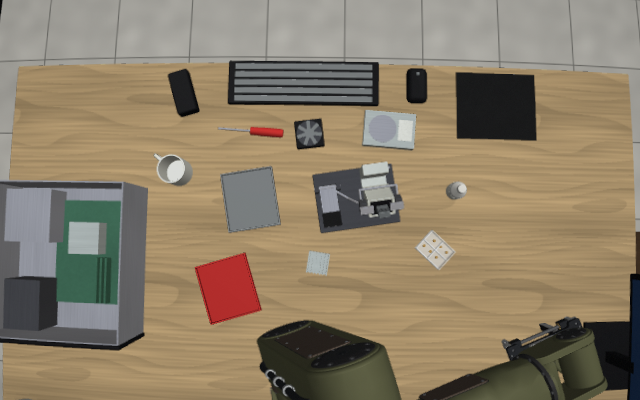

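The scene view shows the dock at about (280,205), with the grey tray at (386,262) and the red look-alike at (444,200). In the top view the dock is at (358,198), the grey open tray at (250,199) and the red one at (228,288). I take the grey one as the tray. The black mat at (496,105) is flat and isn't a tray. Next I'll enlarge crops of the dock and the tray.

```bash
cat > h.py <<'E'
import numpy as np,cv2,pickle
from scipy.optimize import least_squares
def ray(c,u,v,pose=None):
    K=c['K'];P=c['pose'] if pose is None else pose
    d=np.array([(u-K[0,2])/K[0,0],(v-K[1,2])/K[1,1]]);s=d.copy()
    for _ in range(20): s=d/(1+c['k1']*(s@s))
    return P[:3,3],P[:3,:3]@np.array([s[0],-s[1],-1])
def onz(c,u,v,z,pose=None):
    o,d=ray(c,u,v,pose);return o+d*(z-o[2])/d[2]
def proj(c,p,pose=None):
    P=c['pose'] if pose is None else pose;K=c['K']
    q=(np.asarray(p)-P[:3,3])@P[:3,:3];s=np.stack([q[...,0]/-q[...,2],-q[...,1]/-q[...,2]],-1)
    s=s*(1+c['k1']*(s**2).sum(-1,keepdims=True));return s*K[0,0]+K[:2,2]
E
python3 - <<'E'
from h import *
t=pickle.load(open('top.pkl','rb'));s=pickle.load(open('scene.pkl','rb'))
a=cv2.resize(t['img'][145:240,215:410],None,fx=4,fy=3.999,interpolation=2)[:, :780]
a=cv2.resize(t['img'][150:240,215:410],(780,360),interpolation=cv2.INTER_CUBIC)
b=cv2.resize(s['img'][150:260,225:345],(262,240),interpolation=cv2.INTER_CUBIC)
b2=cv2.resize(s['img'][210:310,340:430],(216,240),interpolation=cv2.INTER_CUBIC)
im=np.zeros((600,780,3),np.uint8);im[:360]=a;im[360:,:262]=b;im[360:,270:486]=b2
cv2.imwrite('pics/crop.png',im[...,::-1])
# tray mask
h=cv2.cvtColor(t['img'],cv2.COLOR_RGB2HSV)
for nm,c,box in(('top',t,(215,160,290,240)),('scene',s,(340,215,430,305))):
    x0,y0,x1,y1=box;i=cv2.cvtColor(c['img'],cv2.COLOR_RGB2HSV)[y0:y1,x0:x1]
    m=((i[...,1]<75)).astype(np.uint8)
    cs=max(cv2.findContours(m,0,2)[0],key=cv2.contourArea);r=cv2.boxPoints(cv2.minAreaRect(cs))+[x0,y0]
    ap=cv2.approxPolyDP(cs,6,True)[:,0]+[x0,y0]
    print(nm,[(p.tolist(),np.round(onz(c,*p,0.018)[:2],3).tolist()) for p in ap])
x0,y0,x1,y1=300,150,415,245
i=cv2.cvtColor(t['img'],cv2.COLOR_RGB2HSV)[y0:y1,x0:x1];m=(((i[...,1]<75))).astype(np.uint8)
cs=max(cv2.findContours(m,0,2)[0],key=cv2.contourArea);ap=cv2.approxPolyDP(cs,3,True)[:,0]+[x0,y0]
print([(p.tolist(),np.round(onz(t,*p,0.012)[:2],3).tolist()) for p in ap])
E
```

```text
top [([271, 166], [0.636, 0.135]), ([220, 174], [0.611, 0.281]), ([228, 232], [0.445, 0.252]), ([280, 224], [0.471, 0.105])]
scene [([367, 224], [0.473, 0.11]), ([347, 282], [0.644, 0.141]), ([407, 302], [0.619, 0.282]), ([422, 241], [0.45, 0.252])]
[([391, 164], [0.649, -0.208]), ([384, 161], [0.657, -0.188]), ([313, 174], [0.616, 0.014]), ([320, 231], [0.454, -0.009]), ([399, 221], [0.486, -0.232]), ([398, 210], [0.517, -0.229]), ([404, 206], [0.529, -0.246])]
```

View pics/crop.png

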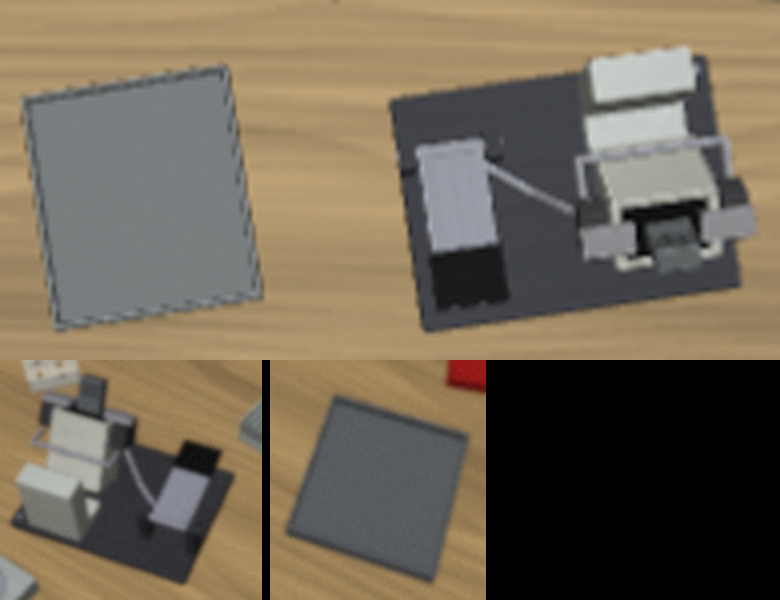

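The crop shows the dock's plinth with the white bay on the right in the top view. The grey tab is at crop (675,250), the steel tongues at (608,240) and (728,222), and the black pedal pad at (470,278). The tray in the crop is open, grey and walled, so it is the one meant. I'll work out a viewing pose on the bay axis.

```bash
cat >> h.py <<'E'
from scipy.spatial.transform import Rotation as Rn
def frames(yaw):
    Rd=Rn.from_euler('z',yaw).as_matrix();zb=Rd@[-.5,0,.75**.5];yb=Rd[:,1];xb=np.cross(yb,zb)
    Rt=np.stack([yb,xb,-zb],1);return Rd,np.stack([xb,yb,zb],1),Rt
def curR(o): return Rn.from_euler('xyz',o['eef_rot'])
def togo(o,p,R):
    w=(Rn.from_matrix(R)*curR(o).inv()).as_rotvec();print('togo cm',np.round((p-o['ee_pos'])*100,2),'rot',np.round(w,3),'|w|',round(np.linalg.norm(w),3))
E
python3 - <<'E'
from h import *
from station import ctrl
t=pickle.load(open('top.pkl','rb'))
yaw=.142;Rd,Rb,Rt=frames(yaw)
top=onz(t,383.7,214.5,.143);O=top-Rd@[-.041,0,.143]
print('O',O,'top',top)
for u,v in((313,174),(320,231),(399,221)): print('corner dock',(onz(t,u,v,.012)-O)@Rd)
M=O+Rd@[-.02,0,.107];grasp=M+Rb@[0,0,.028]
p=grasp+Rb@[0,0,.106]
print('M',M,'grasp',grasp,'view',p);togo(ctrl.get_obs(),p,Rt)
E
```

```text
O [ 5.38791744e-01 -1.65812500e-01  5.55111512e-17] top [ 0.49820441 -0.17161495  0.143     ]
corner dock [0.10184501 0.16751274 0.012     ]
corner dock [-0.06185573  0.16763857  0.012     ]
corner dock [-0.06135251 -0.05828691  0.012     ]
M [ 0.51899305 -0.16864297  0.107     ] grasp [ 0.50513396 -0.17062429  0.13124871] view [ 0.4526674  -0.17812502  0.2230474 ]
togo cm [24.68 33.17 -0.7 ] rot [-0.282 -0.489  1.296] |w| 1.414
```

apply_moves([
  [0,2.5,3.3,1,-0.028,-0.049,0.13],
  [0,2.5,3.3,1,-0.028,-0.049,0.13],
  [0,2.5,3.3,1,-0.028,-0.049,0.13],
  [0,2.5,3.3,1,-0.028,-0.049,0.13],
  [0,2.5,3.3,0,-0.028,-0.049,0.13],
  [0,2.5,3.3,0,-0.028,-0.049,0.13],
  [0,2.4,3.3,0,-0.028,-0.049,0.13],
  [0,2.4,3.3,-1,-0.028,-0.049,0.13],
  [0,2.4,3.3,-1,-0.028,-0.049,0.13],
  [0,2.4,3.3,-1,-0.028,-0.049,0.13],
])

```text
time_s: 1.15
ee_pos: [0.4525, -0.1784, 0.2403]
eef_rot: [2.615, 0.001, 1.722]
force: [1.3, -1.6, -0.1]
grip_width: 0.0941
grip_force: 0.0
```

apply_moves([
  [60,0,0,0,0,0,0],
  [60,0,0,0,0,0,0],
  [60,0,0,0,0,0,0],
  [60,0,0,0,0,0,0],
])

```text
time_s: 1.55
ee_pos: [0.4517, -0.1809, 0.2409]
eef_rot: [2.617, -0.0, 1.715]
force: [-0.2, -0.9, 1.1]
grip_width: 0.0718
grip_force: 0.0
```

```bash
python3 - <<'E'
from h import *
from station import ctrl
o=ctrl.get_obs();c=ctrl.camera('wrist');pickle.dump((o,c),open('w1.pkl','wb'))
print(o['time_s'],o['force'],o['grip_width'],o['qpos']);Rd,Rb,Rt=frames(.142);togo(o,np.array([.4527,-.1781,.223]),Rt)
cv2.imwrite('pics/w1.png',c['img'][...,::-1])
E
```

```text
1.55 [-0.20373082 -0.8644052   1.0551158 ] 0.07177234705168851 [-0.63690452 -0.0548117   1.97411719  0.47123637  0.88961441 -1.01909557]
togo cm [ 0.1   0.28 -1.79] rot [-0.001  0.001 -0.002] |w| 0.002
```

View pics/w1.png

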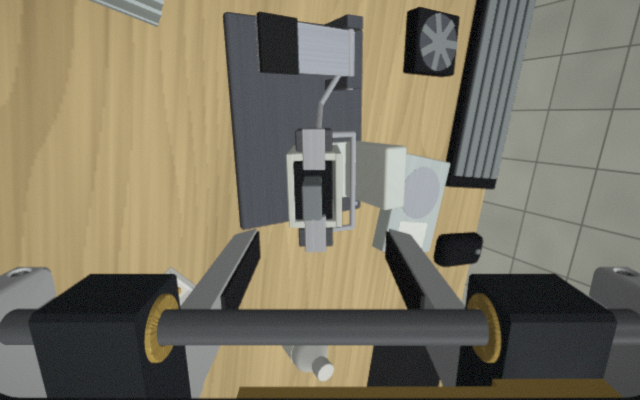

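The wrist view, taken along the bay axis, shows the mouth ring around (288–341, 150–228) and the tab top near (312,200). The tongues are at (314,148) and (314,235) and the pad at (278,43). I'll enlarge it with the predicted outlines drawn over it.

```bash
cat >> h.py <<'E'
def wpose(o,c):
    T=np.eye(4);T[:3,:3]=curR(o).as_matrix();T[:3,3]=o['ee_pos'];return T@c['hand_eye']
E
python3 - <<'E'
from h import *
o,c=pickle.load(open('w1.pkl','rb'));P=wpose(o,c);np.set_printoptions(precision=1,suppress=True)
Rd,Rb,_=frames(.142);O=np.array([.5388,-.1658,0]);M=O+Rd@[-.02,0,.107]
q=lambda pts:proj(c,M+np.array(pts,float)/1000@Rb.T,P)
ring=q([[-25.5,-35.5,0],[-25.5,35.5,0],[25.5,35.5,0],[25.5,-35.5,0]])
tab=q([[-8,-15,42],[-8,15,42],[8,15,42],[8,-15,42]])
tg=q([[-10,22,8],[-10,58,8],[10,58,8],[10,22,8]]);tb=q([[-10,-22,8],[-10,-58,8],[10,-58,8],[10,-22,8]])
pl=proj(c,O+np.array([[-.065,.17,.012],[-.065,-.06,.012]])@Rd.T,P)
for n in('ring','tab','tg','tb','pl'):print(n,eval(n).tolist())
x0,y0,k=220,0,4.6;im=cv2.resize(c['img'][y0:y0+130,x0:x0+170],None,fx=1,fy=1)
x0,y0,k=260,120,5
im=cv2.resize(c['img'][y0:y0+120,x0:x0+120],None,fx=k,fy=k,interpolation=2)
for r,col in((ring,(255,0,0)),(tab,(0,255,0)),(tg,(0,0,255)),(tb,(0,0,255))):
    cv2.polylines(im,[np.int32((r-[x0,y0]+.5)*k)],True,col,1)
cv2.imwrite('pics/w1c.png',im[...,::-1])
E
```

```text
ring [[288.2727532394316, 227.08714012619114], [286.38821189332185, 153.16995995998423], [342.35778053215347, 153.22348843120727], [341.16832711236975, 227.11772554754802]]
tab [[303.9056840767469, 220.18319312000148], [303.43796913506304, 184.60894267351114], [323.3322171034869, 184.62475695727989], [323.2608807475707, 220.1951014498757]]
tg [[303.12087048722145, 169.26965939941624], [302.58134258044515, 128.2945337295183], [325.5380374157285, 128.31936903910554], [325.393678859224, 169.2891267926684]]
tb [[303.7407408016798, 216.14918286883213], [304.21810971558637, 252.10954586191826], [325.10077812167447, 252.11894275873357], [325.228097254026, 216.16282057028948]]
pl [[227.30057874195566, 9.43169819309503], [241.07071371464156, 230.2555211319856]]
```

View pics/w1c.png

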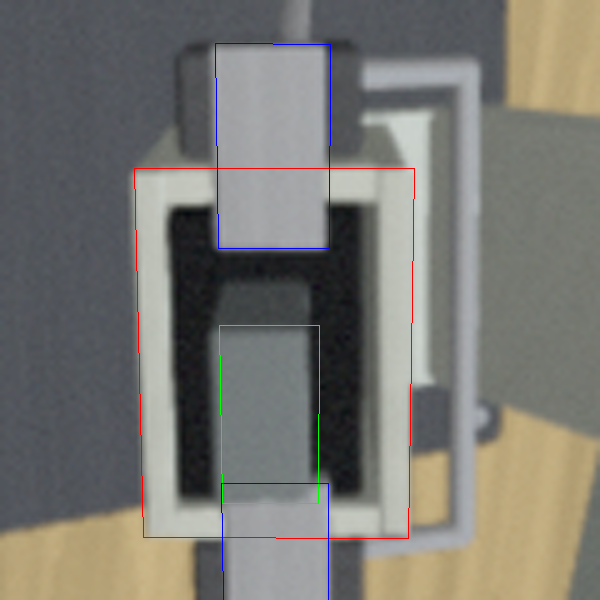

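The fit is good. The predicted ring and tongues match to within about 1 px, and the tab sits about 1.5 mm towards -x of the bay, which is within its play. I'll approach along the axis.

apply_moves([
  [130,-0.84,0.14,-0.47,0,0,0],
  [130,0.8,0.1,-1.4,0,0,0],
  [130,0.8,0.12,-1.4,0,0,0],
  [130,0.8,0.12,-1.4,0,0,0],
  [130,0.8,0.12,-1.4,0,0,0],
  [130,0.7,0.1,-1.2,0,0,0],
  [130,0.6,0.1,-1.05,0,0,0],
  [130,0,0,0,0,0,0],
  [130,0,0,0,0,0,0],
])

```text
time_s: 2.5
ee_pos: [0.4883, -0.1721, 0.1574]
eef_rot: [2.617, -0.001, 1.716]
force: [-0.7, -0.2, 0.1]
grip_width: 0.0458
grip_force: 0.0
```

```bash
cat >> h.py <<'E'
O=np.array([.5388,-.1658,0]);Rd,Rb,Rt=frames(.142);M=O+Rd@[-.02,0,.107]
def bay(o): return (np.asarray(o['ee_pos'])-M)@Rb*1000
E
python3 - <<'E'
from h import *
from station import ctrl
o=ctrl.get_obs();print(o['time_s'],bay(o),o['force'],Rb.T@o['force'],o['grip_width']);togo(o,M+Rb@[-.0016,0,.034],Rt);print(np.round(Rb.T,4))
E
```

```text
2.5 [-1.5586779   0.95030156 59.05773618] [-0.65880719 -0.23058058  0.06141467] [-0.56235446 -0.13502322  0.39559105] 0.04581084989610225
togo cm [ 1.25  0.08 -2.17] rot [-0.001  0.    -0.004] |w| 0.004
[[ 0.8573  0.1226  0.5   ]
 [-0.1415  0.9899  0.    ]
 [-0.495  -0.0708  0.866 ]]
```

apply_moves([
  [130,0.6,0.04,-1.1,0,0,0],
  [130,0.65,0.04,-1.07,0,0,0],
  [130,0,0,0,0,0,0],
  [130,0,0,0,0,0,0],
  [130,0,0,0,0,0,0],
])

```text
time_s: 3.0
ee_pos: [0.5011, -0.1713, 0.136]
eef_rot: [2.617, -0.0, 1.717]
force: [0.7, -0.2, 0.4]
grip_width: 0.0459
grip_force: 0.0
```

```bash
python3 - <<'E'
from h import *
from station import ctrl
o=ctrl.get_obs();c=ctrl.camera('wrist');print(o['time_s'],bay(o),Rb.T@o['force'],o['grip_width'])
pickle.dump((o,c),open('w2.pkl','wb'))
s=ctrl.camera('scene');pickle.dump(s,open('s2.pkl','wb'))
a=cv2.resize(c['img'][80:330,200:450],(500,500),interpolation=2);b=cv2.resize(s['img'][150:220,225:285],(300,350),interpolation=2)
im=np.zeros((500,800,3),np.uint8);im[:,:500]=a;im[:350,500:]=b
cv2.imwrite('pics/w2.png',im[...,::-1])
E
```

```text
3.0 [-1.23163997 -0.07307443 34.15439281] [ 0.77104949 -0.25729667  0.01913886] 0.045910514384980804
```

View pics/w2.png

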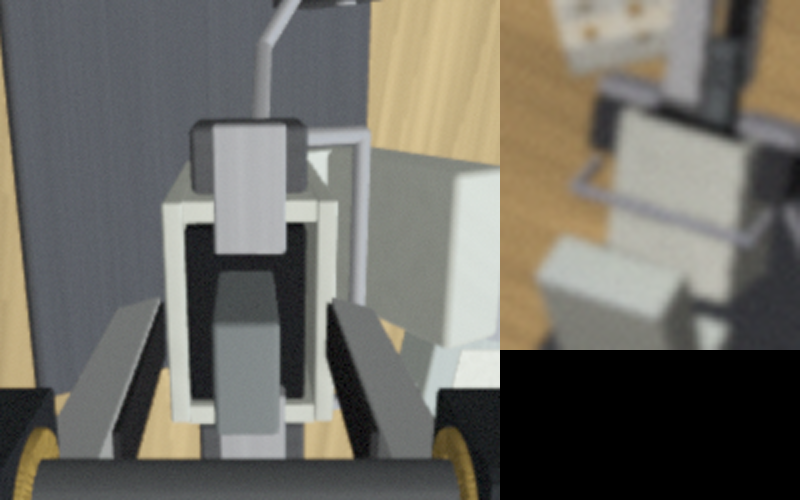

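The jaws straddle the tab: in the crop the tab is at (247,375) and the fingers are symmetric about it. I'll close them.

apply_moves([
  [200,0,0,0,0,0,0],
  [210,0,0,0,0,0,0],
  [220,0,0,0,0,0,0],
  [230,0,0,0,0,0,0],
  [240,0,0,0,0,0,0],
  [255,0,0,0,0,0,0],
  [255,0,0,0,0,0,0],
], grip_force=30)

```text
time_s: 3.8
ee_pos: [0.5013, -0.1712, 0.1359]
eef_rot: [2.617, -0.0, 1.717]
force: [3.1, 1.9, 2.6]
grip_width: 0.0158
grip_force: 30.0
```

```bash
cat > r.py <<'E'
from h import *
from station import ctrl
o=ctrl.get_obs();print(o['time_s'],'bay',bay(o),'F',Rb.T@o['force'],'w',o['grip_width'],o['grip_force'],'mom',np.round(o['moment'],2),'rot',o['eef_rot'])
E
python3 r.py
```

```text
3.8 bay [-1.02660044 -0.0648957  33.93703773] F [4.20401725 1.44434342 0.61162559] w 0.01582459091253083 29.967558681964874 mom [ 0.15 -0.72  0.17] rot [ 2.61660444e+00 -3.70947194e-04  1.71657835e+00]
```

apply_moves([
  [255,0.015,0.002,0.07,0,0,0],
  [255,-0.03,-0.005,0.06,0,0,0],
  [255,-0.05,-0.007,0.087,0,0,0],
  [255,-0.05,-0.007,0.087,0,0,0],
  [255,0,0,0,0,0,0],
])

```text
time_s: 4.3
ee_pos: [0.4999, -0.1714, 0.1385]
eef_rot: [2.617, -0.001, 1.716]
force: [6.6, 0.0, -3.2]
grip_width: 0.0162
grip_force: 30.0
```

```bash
python3 r.py
```

```text
4.3 bay [-9.95129741e-01 -2.61138048e-02  3.69545681e+01] F [ 4.06252473 -0.89865597 -6.02418791] w 0.01616499322403759 29.963944852352142 mom [-0.2  -0.65 -0.03] rot [ 2.61738723e+00 -7.51626751e-04  1.71641339e+00]
```

apply_moves([
  [255,0.02,0.0,0.075,0,0,0],
  [255,-0.025,-0.003,0.045,0,0,0],
  [255,-0.025,-0.004,0.043,0,0,0],
  [255,-0.025,-0.004,0.043,0,0,0],
  [255,0,0,0,0,0,0],
])

```text
time_s: 4.8
ee_pos: [0.4991, -0.1715, 0.1401]
eef_rot: [2.618, -0.001, 1.716]
force: [8.1, -1.3, -6.9]
grip_width: 0.0162
grip_force: 30.0
```

```bash
python3 r.py
```

```text
4.8 bay [-8.72281193e-01 -1.41732294e-02  3.87445072e+01] F [ 3.32839237 -2.46296442 -9.88001899] w 0.01616088764800835 29.96354430913925 mom [-0.51 -0.38 -0.24] rot [ 2.61813428e+00 -1.05991586e-03  1.71631362e+00]
```

apply_moves([
  [255,-0.025,-0.004,0.043,0,0,0],
  [255,-0.025,-0.002,0.043,0,0,0],
  [255,0,0,0,0,0,0],
])

```text
time_s: 5.1
ee_pos: [0.4986, -0.1715, 0.1409]
eef_rot: [2.618, -0.001, 1.716]
force: [7.7, -1.0, -8.7]
grip_width: 0.0159
grip_force: 30.0
```

```bash
python3 r.py; python3 - <<'E'
from h import *
from station import ctrl
o=ctrl.get_obs();c=ctrl.camera('wrist');pickle.dump((o,c),open('w3.pkl','wb'))
P=wpose(o,c)
for d in(0,4,6,8):print(d,np.round(proj(c,M+np.array([[-10,22,8+d],[10,22,8+d],[0,58,8+d]])/1000@Rb.T,P)[:2].tolist(),1).tolist())
cv2.imwrite('pics/w3.png',cv2.resize(c['img'][110:250,260:400],(560,560),interpolation=2)[...,::-1])
E
```

```text
5.1 bay [-9.05120253e-01  1.97579694e-02  3.96612058e+01] F [  2.10108169  -2.07522294 -11.31102598] w 0.015949790596444177 29.961984157562256 mom [-0.54 -0.5  -0.24] rot [ 2.61819729e+00 -1.11051756e-03  1.71630835e+00]
0 [[307.9, 204.1], [342.5, 204.2]]
4 [[307.6, 205.9], [342.9, 206.0]]
6 [[307.5, 206.8], [343.1, 206.9]]
8 [[307.3, 207.8], [343.3, 207.9]]
```

View pics/w3.png

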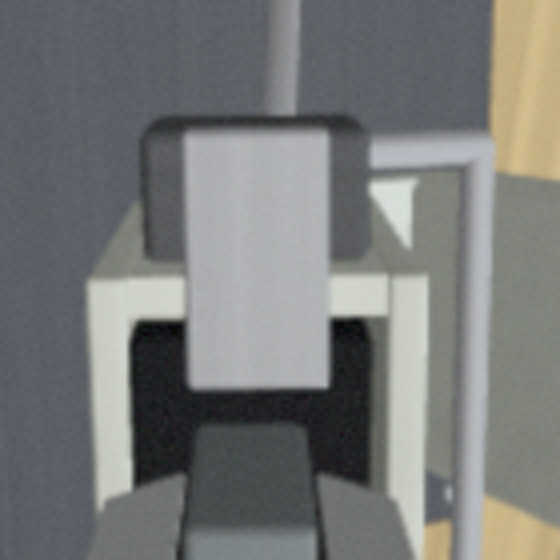

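The raised tongue's tip is at about (325,207), which matches a rise of about 6 mm, and the force along the bay axis is 11.3 N. I'll add a touch more pull, hold, then ease off.

apply_moves([
  [255,-0.01,0,0.02,0,0,0],
  [255,0,0,0,0,0,0],
  [255,0,0,0,0,0,0],
  [255,0,0,0,0,0,0],
  [255,0,0,0,0,0,0],
  [255,0,0,0,0,0,0],
  [255,0,0,0,0,0,0],
  [255,0,0,0,0,0,0],
  [255,0,0,0,0,0,0],
  [255,0,0,0,0,0,0],
])

```text
time_s: 6.15
ee_pos: [0.4985, -0.1716, 0.141]
eef_rot: [2.618, -0.001, 1.716]
force: [8.9, -1.9, -9.1]
grip_width: 0.0158
grip_force: 30.0
```

apply_moves([
  [255,0,0,0,0,0,0],
  [255,0,0,0,0,0,0],
  [255,0,0,0,0,0,0],
])

```text
time_s: 6.45
ee_pos: [0.4985, -0.1716, 0.1411]
eef_rot: [2.618, -0.001, 1.716]
force: [8.7, -1.6, -8.7]
grip_width: 0.0158
grip_force: 30.0
```

```bash
python3 r.py
```

```text
6.45 bay [-9.08984360e-01  7.71628489e-03  3.98484748e+01] F [  2.92104965  -2.80565944 -11.68006591] w 0.015771991532377672 29.96159702539444 mom [-0.56 -0.49 -0.31] rot [ 2.61821782e+00 -1.04130953e-03  1.71631582e+00]
```

apply_moves([
  [255,0.05,0.007,-0.087,0,0,0],
  [255,0.05,0.007,-0.087,0,0,0],
  [255,0.05,0.007,-0.087,0,0,0],
  [255,0.05,0.007,-0.087,0,0,0],
  [255,0.05,0.007,-0.087,0,0,0],
  [255,0.045,0.006,-0.075,0,0,0],
  [255,0,0,0,0,0,0],
  [255,0,0,0,0,0,0],
])

```text
time_s: 7.25
ee_pos: [0.5014, -0.171, 0.1364]
eef_rot: [2.618, -0.001, 1.717]
force: [-1.7, -0.9, -2.1]
grip_width: 0.0159
grip_force: 30.0
```

apply_moves([
  [215,0,0,0,0,0,0],
  [200,0,0,0,0,0,0],
  [170,0,0,0,0,0,0],
  [140,0,0,0,0,0,0],
  [120,0,0,0,0,0,0],
  [110,0,0,0,0,0,0],
])

```text
time_s: 7.85
ee_pos: [0.5018, -0.1711, 0.1367]
eef_rot: [2.617, -0.001, 1.717]
force: [0.2, -0.7, -0.5]
grip_width: 0.0492
grip_force: 0.0
```

```bash
python3 r.py; python3 - <<'E'
from h import *
from station import ctrl
o=ctrl.get_obs();c=ctrl.camera('wrist');pickle.dump((o,c),open('w4.pkl','wb'))
# pad in w1: black rubber blob in upper image; front edge & corners at rest z~.067
o1,c1=pickle.load(open('w1.pkl','rb'));P=wpose(o1,c1);x0,y0=245,0
g=c1['img'][y0:100,x0:310].max(2);m=(g<45).astype(np.uint8)
cs=max(cv2.findContours(m,0,2)[0],key=cv2.contourArea);ap=cv2.approxPolyDP(cs,3,True)[:,0]+[x0,y0]
for p in ap: print(p,np.round((onz(c1,*p,.067,P)-O)@Rd*1000,1))
t=pickle.load(open('top.pkl','rb'));x0,y0=318,205;g=t['img'][y0:232,x0:346].max(2);m=(g<45).astype(np.uint8)
cs=max(cv2.findContours(m,0,2)[0],key=cv2.contourArea);mo=cv2.moments(cs);p=(mo['m10']/mo['m00']+x0,mo['m01']/mo['m00']+y0)
print('top',p,cv2.boundingRect(cs),np.round((onz(t,*p,.067)-O)@Rd*1000,1))
E
```

```text
7.85 bay [-2.33868270e-01 -1.05265811e-02  3.44310377e+01] F [-0.17871052 -0.69883976 -0.4690739 ] w 0.04917175032043855 0.0 mom [-0.05  0.17 -0.02] rot [ 2.61712240e+00 -6.98085812e-04  1.71660241e+00]
[258  13] [-53.6 155.6  67. ]
[260  70] [-54.  108.8  67. ]
[296  73] [-17.8 108.3  67. ]
[295  19] [-17.9 155.4  67. ]
top (331.7767369242779, 218.96487119437938) (4, 7, 20, 15) [-33.7 131.8  67. ]
```

The cartridge is released. The pad is at about dock (-35, 132, 67), and both views agree. I'll go there with the jaws shut and the tool vertical.

apply_moves([
  [110,-1.24,-0.18,2.17,0,0,0],
  [110,-1.24,-0.18,2.17,0,0,0],
  [255,0,0,0.5,-0.015,0.104,0],
  [255,0.17,2.7,0,-0.015,0.104,0],
  [255,0.17,2.7,0,-0.015,0.104,0],
  [255,0.17,2.7,0,-0.014,0.104,0],
  [255,0.17,2.7,-1.5,-0.015,0.102,0],
  [255,0.17,2.65,-2.0,0,0,0],
  [255,0,0,-2.5,0,0,0],
  [255,0,0,0,0,0,0],
])

```text
time_s: 8.9
ee_pos: [0.4841, -0.0394, 0.1225]
eef_rot: [-3.138, -0.004, 1.717]
force: [-1.1, -0.3, 0.3]
grip_width: 0.0004
grip_force: 0.0
```

```bash
cat > r2.py <<'E'
from h import *
from station import ctrl
o=ctrl.get_obs();R=curR(o).as_matrix();tip=o['ee_pos']+.025*R[:,2];print(o['time_s'],'tip dock',np.round((tip-O)@Rd*1000,1),'F',np.round(o['force'],1),'w',o['grip_width'])
E
python3 r2.py; python3 - <<'E'
from h import *
from station import ctrl
R=np.stack([Rd[:,1],Rd[:,0],[0,0,-1.]],1)
togo(ctrl.get_obs(),np.array([.4855,-.0401,.11]),R)
E
```

```text
8.9 tip dock [-36.4 133.   97.5] F [-1.1 -0.3  0.3] w 0.00040409935098638155
togo cm [ 0.14 -0.07 -1.25] rot [-0.004 -0.004 -0.004] |w| 0.007
```

apply_moves([
  [255,0.05,0,-1.5,0,0,0],
  [255,0,0,-1.3,0,0,0],
  [255,0,0,-0.5,0,0,0],
  [255,0,0,-0.5,0,0,0],
  [255,0,0,-0.5,0,0,0],
  [255,0,0,-0.5,0,0,0],
  [255,0,0,0,0,0,0],
])

```text
time_s: 9.6
ee_pos: [0.4859, -0.0403, 0.0767]
eef_rot: [3.141, -0.003, 1.716]
force: [-0.6, -0.9, 2.5]
grip_width: 0.0008
grip_force: 1.1
```

```bash
python3 r2.py
```

```text
9.6 tip dock [-34.5 131.8  51.7] F [-0.6 -0.9  2.5] w 0.0007740165628712758
```

apply_moves([
  [255,0,0,-0.4,0,0,0],
  [255,0,0,-0.3,0,0,0],
  [255,0,0,-0.2,0,0,0],
  [255,0,0,0,0,0,0],
])

```text
time_s: 10.0
ee_pos: [0.4861, -0.0402, 0.068]
eef_rot: [3.14, -0.003, 1.716]
force: [1.6, 0.4, 2.7]
grip_width: 0.0001
grip_force: 1.4
```

apply_moves([
  [255,0,0,-0.15,0,0,0],
  [255,0,0,0,0,0,0],
])

```text
time_s: 10.2
ee_pos: [0.486, -0.0402, 0.0665]
eef_rot: [3.14, -0.003, 1.716]
force: [2.6, 0.7, 3.2]
grip_width: 0.0002
grip_force: 1.5
```

```bash
python3 r2.py
```

```text
10.2 tip dock [-34.4 131.9  41.5] F [2.6 0.7 3.2] w 0.00022104023222806435
```

apply_moves([
  [255,0,0,-0.15,0,0,0],
  [255,0,0,0,0,0,0],
])

```text
time_s: 10.4
ee_pos: [0.486, -0.0402, 0.065]
eef_rot: [3.14, -0.003, 1.716]
force: [1.9, 0.2, 4.3]
grip_width: 0.0005
grip_force: 1.6
```

apply_moves([
  [255,0,0,-0.15,0,0,0],
  [255,0,0,0,0,0,0],
])

```text
time_s: 10.6
ee_pos: [0.4861, -0.0402, 0.0639]
eef_rot: [3.14, -0.002, 1.716]
force: [-1.3, 0.5, 11.2]
grip_width: 0.0005
grip_force: 5.7
```

```bash
python3 r2.py; python3 - <<'E'
from h import *
from station import ctrl
s=ctrl.camera('scene');t=ctrl.camera('top');pickle.dump((s,t),open('s5.pkl','wb'))
s0=pickle.load(open('scene.pkl','rb'))
im=np.hstack([cv2.resize(q['img'][145:260,225:345],(390,374),interpolation=2) for q in(s0,s)])
cv2.imwrite('pics/s5.png',im[...,::-1])
E
```

```text
10.6 tip dock [-34.3 131.8  38.9] F [-1.3  0.5 11.2] w 0.0005278699571407029
```

View pics/s5.png

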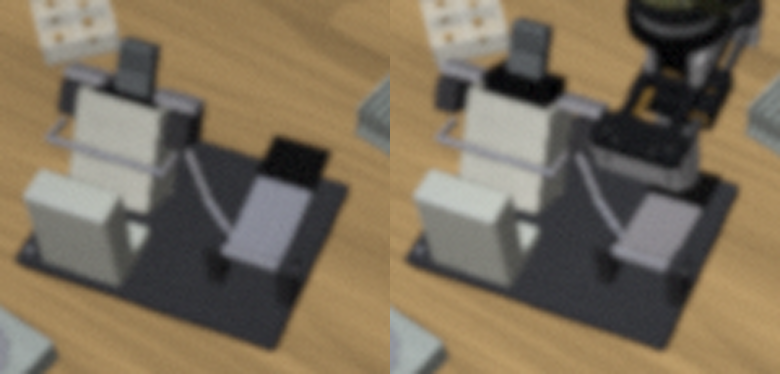

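The right half shows the pedal down, and the cartridge's black body now stands out of the mouth at (525,80), so it has popped up. The force jumped to 11 N at the stop. I'll press slightly more, let the pedal up and go back to the bay axis.

apply_moves([
  [255,0,0,-0.05,0,0,0],
  [255,0,0,0,0,0,0],
  [255,0,0,0,0,0,0],
  [255,0,0,0.5,0,0,0],
  [255,0,0,0.8,0,0,0],
  [255,0,0,1.0,0,0,0],
  [255,0,0,1.5,0,0,0],
  [255,0,0,3.0,0,0,0],
  [255,0,0,3.3,0,0,0],
  [110,-0.3,-2.2,3.4,0.014,-0.1,0],
])

```text
time_s: 11.7
ee_pos: [0.4834, -0.061, 0.1993]
eef_rot: [3.04, -0.003, 1.719]
force: [1.4, -1.2, 1.1]
grip_width: 0.0054
grip_force: 0.0
```

apply_moves([
  [110,-0.4,-2.8,0,0.015,-0.104,0],
  [110,-0.4,-2.8,0,0.015,-0.104,0],
  [110,-0.4,-2.8,0,0.015,-0.104,0],
  [110,-0.4,-2.8,0,0.015,-0.104,0],
  [110,0,0,0,0,0,0],
  [110,0,0,0,0,0,0],
])

```text
time_s: 12.3
ee_pos: [0.4664, -0.1746, 0.1981]
eef_rot: [2.621, -0.002, 1.714]
force: [0.3, 0.4, 0.0]
grip_width: 0.0518
grip_force: 0.0
```

```bash
python3 r.py; python3 - <<'E'
from h import *
from station import ctrl
o=ctrl.get_obs();c=ctrl.camera('wrist');pickle.dump((o,c),open('w6.pkl','wb'))
P=wpose(o,c);togo(o,M+Rb@[-.001,0,.05],Rt)
q=lambda pts:proj(c,M+np.array(pts,float)/1000@Rb.T,P)
im=c['img'].copy()
x0,y0,k=240,120,4
im=cv2.resize(im[y0:y0+140,x0:x0+160],None,fx=k,fy=k,interpolation=2)
for r,col in((q([[-8,-15,58],[-8,15,58],[8,15,58],[8,-15,58]]),(0,255,0)),(q([[-18,-28,16],[-18,28,16],[18,28,16],[18,-28,16]]),(255,0,0))):
    cv2.polylines(im,[np.int32((r-[x0,y0]+.5)*k)],True,col,1)
cv2.imwrite('pics/w6.png',im[...,::-1])
E
```

```text
12.3 bay [ -0.290129     1.58776219 105.39132265] F [ 0.33301488  0.30820511 -0.18772136] w 0.05175223085491125 0.0 mom [-0.02  0.08  0.02] rot [ 2.62065608e+00 -2.09235151e-03  1.71443704e+00]
togo cm [ 2.7   0.23 -4.83] rot [-0.002 -0.003 -0.002] |w| 0.004
```

View pics/w6.png

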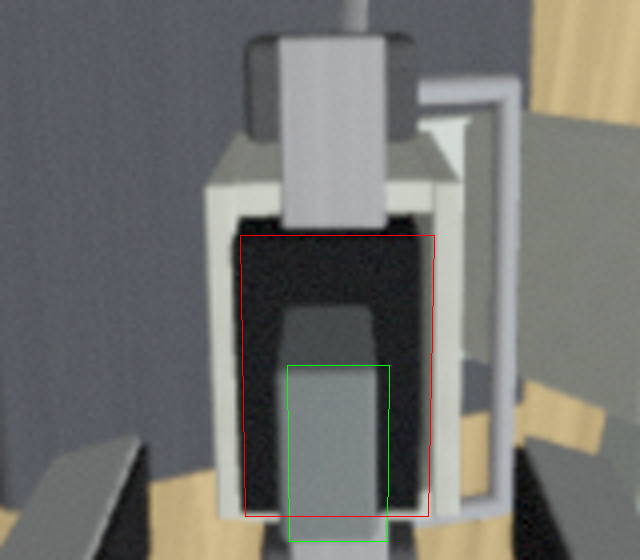

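The cartridge is up and held there. The tongue tip, at crop (333,228), rests against the block's side, and the tab is within 2 mm of the prediction. I'll grasp it.

apply_moves([
  [110,0.2,-0.05,-0.3,0,0,0],
  [110,0.8,0.08,-1.4,0,0,0],
  [110,0.8,0.1,-1.4,0,0,0],
  [110,0.6,0.06,-1.1,0,0,0],
  [110,0.33,0.04,-0.6,0,0,0],
  [180,0,0,0,0,0,0],
  [200,0,0,0,0,0,0],
  [220,0,0,0,0,0,0],
  [235,0,0,0,0,0,0],
  [255,0,0,0,0,0,0],
], grip_force=30)

```text
time_s: 13.35
ee_pos: [0.4942, -0.1721, 0.1504]
eef_rot: [2.619, -0.001, 1.716]
force: [-2.1, -1.1, -0.3]
grip_width: 0.0168
grip_force: 0.8
```

apply_moves([
  [255,0,0,0,0,0,0],
  [255,0,0,0,0,0,0],
])

```text
time_s: 13.55
ee_pos: [0.4942, -0.172, 0.1503]
eef_rot: [2.619, -0.001, 1.717]
force: [-1.9, -0.9, 1.8]
grip_width: 0.0156
grip_force: 30.0
```

```bash
python3 r.py
```

```text
13.55 bay [-4.18081231e-02  1.45026791e-01  4.99773251e+01] F [-0.84205869 -0.66026655  2.52768478] w 0.015584689435081409 29.978289306163788 mom [-0.12  0.28 -0.04] rot [ 2.61899025e+00 -7.38255899e-04  1.71654442e+00]
```

apply_moves([
  [255,-0.25,-0.035,0.43,0,0,0],
  [255,-0.4,-0.06,0.7,0,0,0],
  [255,-0.5,-0.07,0.87,0,0,0],
  [255,-0.5,-0.07,0.87,0,0,0],
])

```text
time_s: 13.95
ee_pos: [0.4773, -0.1745, 0.1796]
eef_rot: [2.619, -0.001, 1.716]
force: [1.1, -2.8, -1.4]
grip_width: 0.0157
grip_force: 30.0
```

```bash
python3 r.py
```

```text
13.95 bay [-0.1913047   0.10195167 83.98980232] F [-0.09553186 -2.88032919 -1.57266753] w 0.015654836523564995 29.97539609670639 mom [-0.76  0.09 -0.4 ] rot [ 2.61907804e+00 -5.55997138e-04  1.71639241e+00]
```

apply_moves([
  [255,-0.6,-0.085,1.04,0,0,0],
  [255,-0.6,-0.085,1.04,0,0,0],
  [255,-0.6,-0.085,1.04,0,0,0],
  [255,-0.6,-0.085,1.04,0,0,0],
  [255,-0.6,-0.085,1.04,0,0,0],
  [255,0,0,1.0,-0.015,0.104,0],
  [255,0,0,1.0,-0.015,0.104,0],
  [255,0,0,1.0,-0.015,0.104,0],
  [255,0,0,1.0,-0.015,0.104,0],
  [255,0,0,1.0,-0.015,0.104,0],
])

```text
time_s: 14.95
ee_pos: [0.4473, -0.1786, 0.2821]
eef_rot: [-3.134, -0.001, 1.715]
force: [-0.4, -0.1, -1.1]
grip_width: 0.0158
grip_force: 30.0
```

apply_moves([
  [255,0.5,2.0,0,0,0,0],
  [255,0.95,3.8,0,0,0,0],
  [255,0.95,3.8,0,0,0,0],
  [255,0.95,3.8,0,0,0,0],
  [255,0.95,3.8,0,0,0,0],
  [255,0.95,3.8,0,0,0,0],
  [255,0.95,3.8,0,0,0,0],
  [255,0.95,3.8,0,0,0,0],
  [255,0.95,3.8,0,0,0,0],
  [255,0.95,3.8,0,0,0,0],
])

```text
time_s: 15.95
ee_pos: [0.538, 0.1849, 0.2812]
eef_rot: [-3.138, -0.002, 1.715]
force: [1.2, -0.4, -1.1]
grip_width: 0.0161
grip_force: 30.0
```

apply_moves([
  [255,0.3,1.2,0,0,0,0],
  [255,0,0,-1.5,0,0,0],
  [255,0,0,-2.5,0,0,0],
  [255,0,0,-2.5,0,0,0],
  [255,0,0,-2.5,0,0,0],
  [255,0,0,-1.5,0,0,0],
  [255,0,0,0,0,0,0],
  [255,0,0,0,0,0,0],
  [255,0,0,0,0,0,0],
])

```text
time_s: 16.85
ee_pos: [0.5416, 0.1954, 0.1771]
eef_rot: [-3.14, -0.002, 1.715]
force: [0.3, 0.5, -1.2]
grip_width: 0.0159
grip_force: 30.0
```

```bash
python3 r2.py; python3 - <<'E'
from h import *
from station import ctrl
o=ctrl.get_obs();R=np.stack([Rd[:,1],Rd[:,0],[0,0,-1.]],1);print(o['ee_pos']);togo(o,np.array([.543,.195,.108]),R)
s=ctrl.camera('scene');w=ctrl.camera('wrist');pickle.dump((o,s,w),open('s7.pkl','wb'))
im=np.hstack([cv2.resize(s['img'][150:310,300:460],(400,400),interpolation=2),cv2.resize(w['img'],(400,250),interpolation=2)[:0] if 0 else cv2.copyMakeBorder(cv2.resize(w['img'],(400,250)),0,150,0,0,0)])
cv2.imwrite('pics/s7.png',im[...,::-1])
E
```

```text
16.85 tip dock [ 53.9 357.2 152.1] F [ 0.3  0.5 -1.2] w 0.01588810583930016
[0.5416067  0.19540379 0.17712714]
togo cm [ 0.14 -0.04 -6.91] rot [-0.002 -0.002 -0.003] |w| 0.004
```

View pics/s7.png

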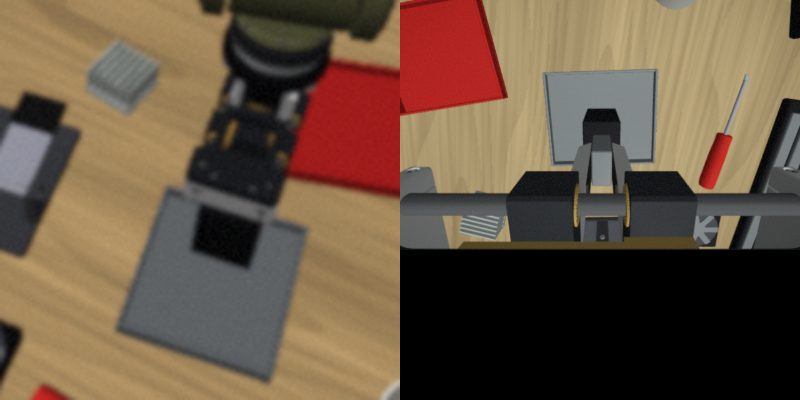

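The cartridge hangs upright in the grip above the grey tray: it is at (225,235) in the scene crop, and in the wrist view it is well inside the walls. I'll lower it until it touches.

apply_moves([
  [255,0.1,0,-1.5,0,0,0],
  [255,0,0,-1.5,0,0,0],
  [255,0,0,-1.5,0,0,0],
  [255,0,0,-1.0,0,0,0],
  [255,0,0,-0.5,0,0,0],
  [255,0,0,-0.3,0,0,0],
  [255,0,0,0,0,0,0],
])

```text
time_s: 17.65
ee_pos: [0.5422, 0.1955, 0.1126]
eef_rot: [-3.138, -0.002, 1.716]
force: [-0.1, -0.0, -1.3]
grip_width: 0.0158
grip_force: 30.0
```

```bash
python3 r2.py
```

```text
17.65 tip dock [ 54.5 357.2  87.6] F [-0.1 -0.  -1.3] w 0.01581987002379276
```

apply_moves([
  [255,0,0,-0.1,0,0,0],
  [255,0,0,-0.1,0,0,0],
  [255,0,0,-0.1,0,0,0],
  [255,0,0,0,0,0,0],
])

```text
time_s: 18.05
ee_pos: [0.5422, 0.1955, 0.1097]
eef_rot: [-3.139, -0.002, 1.716]
force: [-0.0, -0.1, -2.2]
grip_width: 0.0157
grip_force: 30.0
```

apply_moves([
  [255,0,0,-0.1,0,0,0],
  [255,0,0,0,0,0,0],
])

```text
time_s: 18.25
ee_pos: [0.5422, 0.1955, 0.1086]
eef_rot: [-3.138, -0.002, 1.716]
force: [-0.7, 0.3, -0.5]
grip_width: 0.0156
grip_force: 30.0
```

apply_moves([
  [255,0,0,-0.05,0,0,0],
  [255,0,0,0,0,0,0],
])

```text
time_s: 18.45
ee_pos: [0.5423, 0.1956, 0.1085]
eef_rot: [-3.139, -0.002, 1.716]
force: [-1.2, 0.2, 2.5]
grip_width: 0.0159
grip_force: 30.0
```

apply_moves([
  [255,0,0,-0.05,0,0,0],
  [255,0,0,0,0,0,0],
])

```text
time_s: 18.65
ee_pos: [0.5424, 0.1956, 0.1085]
eef_rot: [-3.139, -0.002, 1.716]
force: [-2.4, 0.5, 5.7]
grip_width: 0.0159
grip_force: 30.0
```

Contact. I'll open the jaws slowly and retreat straight up.

apply_moves([
  [255,0,0,0.05,0,0,0],
  [208,0,0,0,0,0,0],
  [200,0,0,0,0,0,0],
  [185,0,0,0,0,0,0],
  [160,0,0,0,0,0,0],
  [130,0,0,0,0,0,0],
  [110,0,0,0,0,0,0],
  [110,0,0,0,0,0,0],
])

```text
time_s: 19.45
ee_pos: [0.5422, 0.1955, 0.1082]
eef_rot: [-3.139, -0.002, 1.716]
force: [0.3, 0.5, -0.6]
grip_width: 0.0523
grip_force: 0.0
```

apply_moves([
  [110,0,0,0.5,0,0,0],
  [110,0,0,1.5,0,0,0],
  [110,0,0,3,0,0,0],
  [110,0,0,3,0,0,0],
  [110,-1,0,3,0,0,0],
  [110,-2,0,3,0,0,0],
  [110,-2,0,0,0,0,0],
  [110,-2,0,0,0,0,0],
  [110,0,0,0,0,0,0],
  [110,0,0,0,0,0,0],
])

```text
time_s: 20.45
ee_pos: [0.4725, 0.1956, 0.2493]
eef_rot: [-3.14, -0.002, 1.716]
force: [0.4, -0.3, 0.2]
grip_width: 0.0536
grip_force: 0.0
```

```bash
python3 - <<'E'
from h import *
from station import ctrl
o=ctrl.get_obs();print(o['time_s'],o['force'])
s=ctrl.camera('scene');t=ctrl.camera('top')
im=np.zeros((600,800,3),np.uint8);im[:350,:560]=cv2.resize(s['img'],(560,350));im[350:,:400]=cv2.resize(t['img'],(400,250));im[350:,420:780]=cv2.resize(s['img'][200:300,340:484],(360,250),interpolation=2)
cv2.imwrite('pics/end.png',im[...,::-1])
E
```

```text
20.45 [ 0.35841644 -0.32031741  0.21900942]
```

View pics/end.png

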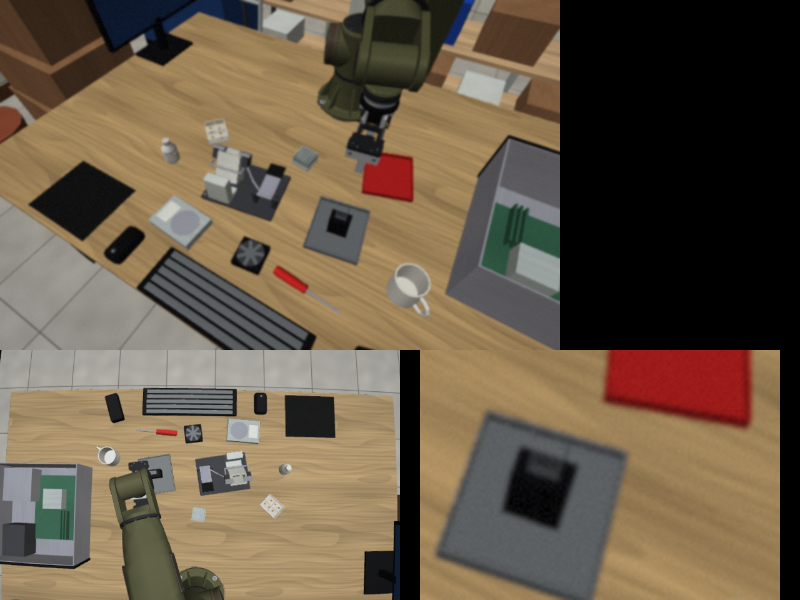

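The cartridge stands upright in the grey tray at crop (540,485), tab on top. The bystanders are where they were, and the arm is clear.

```bash
python3 -c "
from station import ctrl
print(ctrl.hand_in())"
```

```text
the job is handed in; nothing more can be done
None
```

The job is handed in at about 20 s: the catch held a pull of just under 12 N for over a second, the pedal at its stop popped the cartridge up, and the cartridge now stands upright in the grey tray, with the other things on the bench looking undisturbed.

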